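Stow the loose galley things

TASK

Tidy the galley's loose things into their holders: stand the two spice jars upright in the wooden rack, one in each bay, stand the food tin upright in the square metal box, and lay the tea light and the matchbox flat, right way up, in the shallow grey tray, one in each bay. Set them down without tipping a jar or the tin over, and leave the mug and the roll of tape where they are.

Things in the scene. Friction and masses are not known exactly. Their poses are not given: they have to be found in the camera images.
- dark_jar: glass spice jar with a dark cap and a green label, 44 x 44 x 105 mm, standing. Squarish body, sides along its x and y, 42 mm wide; round cap 44 mm across from 85 to 105 mm up. Origin at the centre of its underside, z up.
- white_jar: glass spice jar with a white cap and a dark blue label, 47 x 47 x 98 mm, standing. Squarish body, sides along its x and y, 46 mm wide; round cap 46 mm across from 77 to 98 mm up. Origin at the centre of its underside, z up.
- tin: round food tin with a pale green paper label, 58 mm across, 72 mm high, standing. Origin at the centre of its underside, z up.
- tealight: tea light: round low metal cup with pale green wax, 38 mm across, 15 mm high, lying flat with the wick up. Origin at the centre of its underside, z up.
- matchbox: matchbox, 36 mm along its x, 60 mm along its y (from y = -30 to +30; the inner tray sticks out a little at one end), 13 mm high, lying flat. Origin at the centre of its underside, z up.
- spice_rack: low rack of pale wood, fixed to the worktop, open above, 74 mm along its x, 143 mm along its y, walls 34 mm high and 5 mm thick, floor 5 mm thick. A divider makes two bays, each 64 x 64 mm inside, centred at y = +34.5 and -34.5 mm (x = 0). Origin at the centre of its underside, z up.
- tin_box: square open box of pale bare metal, fixed to the worktop, 90 x 90 mm outside, 80 x 80 mm inside, walls 26 mm high, floor 5 mm thick. Origin at the centre of its underside, z up.
- odds_tray: shallow tray of grey plastic, fixed to the worktop, 88 mm along its x, 200 mm along its y, walls 14 mm high and 4 mm thick, floor 4 mm thick. A divider makes two bays, each 80 mm (x) by 94 mm (y) inside, centred at y = +49 and -49 mm (x = 0). Origin at the centre of its underside, z up.
- mug: white mug with a handle, 80 x 113 x 91 mm, at the back of the worktop; to be left alone. Origin at the centre of its underside.
- tape: roll of black tape lying flat, 62 mm across, 19 mm high, at the left; to be left alone. Origin at the centre of its underside.

How it is judged:
At the end, for the whole second after the job is handed in: A spice jar in each rack bay (16 mm of its centre), the tin in the metal box (20 mm), tea light and matchbox one in each tray bay (32 mm in x, 34 mm in y); each on the holder's floor within 5 mm, right way up within 0.12 rad, at rest (under 0.02 m/s) ((((x of dark_jar in the frame of spice_rack between -0.016 and 0.016 m and y of dark_jar in the frame of spice_rack between 0.0185 and 0.0505 m and z of dark_jar in the frame of spice_rack between 0 and 0.01 m and angle between dark_jar's own z axis and vertical below 0.12 rad) and (x of white_jar in the frame of spice_rack between -0.016 and 0.016 m and y of white_jar in the frame of spice_rack between -0.0505 and -0.0185 m and z of white_jar in the frame of spice_rack between 0 and 0.01 m and angle between white_jar's own z axis and vertical below 0.12 rad)) or ((x of dark_jar in the frame of spice_rack between -0.016 and 0.016 m and y of dark_jar in the frame of spice_rack between -0.0505 and -0.0185 m and z of dark_jar in the frame of spice_rack between 0 and 0.01 m and angle between dark_jar's own z axis and vertical below 0.12 rad) and (x of white_jar in the frame of spice_rack between -0.016 and 0.016 m and y of white_jar in the frame of spice_rack between 0.0185 and 0.0505 m and z of white_jar in the frame of spice_rack between 0 and 0.01 m and angle between white_jar's own z axis and vertical below 0.12 rad))) and x of tin in the frame of tin_box between -0.02 and 0.02 m and y of tin in the frame of tin_box between -0.02 and 0.02 m and z of tin in the frame of tin_box between 0 and 0.01 m and angle between tin's own z axis and vertical below 0.12 rad and (((x of tealight in the frame of odds_tray between -0.032 and 0.032 m and y of tealight in the frame of odds_tray between 0.015 and 0.083 m and z of tealight in the frame of odds_tray between -0.001 and 0.009 m and angle between tealight's own z axis and vertical below 0.12 rad) and (x of matchbox in the frame of odds_tray between -0.032 and 0.032 m and y of matchbox in the frame of odds_tray between -0.083 and -0.015 m and z of matchbox in the frame of odds_tray between -0.001 and 0.009 m and angle between matchbox's own z axis and vertical below 0.12 rad)) or ((x of tealight in the frame of odds_tray between -0.032 and 0.032 m and y of tealight in the frame of odds_tray between -0.083 and -0.015 m and z of tealight in the frame of odds_tray between -0.001 and 0.009 m and angle between tealight's own z axis and vertical below 0.12 rad) and (x of matchbox in the frame of odds_tray between -0.032 and 0.032 m and y of matchbox in the frame of odds_tray between 0.015 and 0.083 m and z of matchbox in the frame of odds_tray between -0.001 and 0.009 m and angle between matchbox's own z axis and vertical below 0.12 rad))) and linear speed of each of dark_jar, white_jar, tin, tealight, matchbox below 0.02 m/s); the robot touches nothing.
It fails at once if a spice jar or the tin is tipped over (angle between any of dark_jar, white_jar, tin's own z axis and vertical above 0.7 rad).
It fails at once if the mug or the roll of tape is moved by more than 20 mm (distance of any of mug, tape from where it was at the start of the episode above 0.02 m).
It also fails if it takes over 118 s, if anything falls off the work surface, if the arm or the gripper's body presses on something with over 40 N, if the wrist force passes 120 N, or if a joint passes its speed limit or range.

ROBOT

A 7-joint arm with a two-finger parallel gripper is mounted at the origin on a cart in front of the work surface, level with it; the furniture and walls round the work are solid. World frame = base frame: x ahead of the robot, y to its left, z up, the work surface at z = 0. Lengths are in m, angles in rad, forces in N, time in s.
With the tool pointing down it reaches from about 0.4 to 0.85 m from the base axis. Payload 4.5 kg.
Tool frame: the origin (TCP) lies at the very end of the fingers, on their centre line; the grasp point (between the pads) lies 19 mm behind it (r.grip_point_offset is the distance from the TCP to the grasp point, in m); z points along the fingers, y is the line along which they close (so a half turn about z gives the same grasp; the last joint's range is limited). The gripper opens to 88 mm and grips with 3 to 60 N. Pads are 18 mm wide; open, the fingers measure 123 mm over their backs; the gripper's body (75 mm by 187 mm) begins 45 mm behind the grasp point.
Start: joints at [1.335, 0.689, -0.195, 1.565, 0.157, 0.902, -0.215], TCP at [0.167, -0.602, 0.211] pointing down, gripper open.
Joint ranges: [-3.01, 3.01], [-0.46, 2.08], [-1.47, 1.51], [0.13, 2.56], [-1, 4.14], [0.04, 2.09], [-2.66, 2.66]. Speed limits (rad/s): [2.57, 2.57, 3.14, 3.14, 3.14, 3.14, 3.14].

INTERFACE

Orientations are given as a unit quaternion [x, y, z, w].
In Python, from plant import r gives the robot as it stands.
- The arm moves only by the tool carry_out, never from a script. Its argument "rows" is a list of rows, each a list of 3 entries, a list of its own where there are three numbers: the shift along the tool's x, y, z in cm, then the turn, a rotation vector about the tool's x, y, z in degrees, then the closure, from 0 (fully open) to 1 (shut). A call has 1 to 12 rows; each row is the pose to reach, as a shift and turn from the pose commanded when the call began, along the tool's axes at that moment; what a row does not reach only later rows make up. A row lasts 1/10 s, in which the tool goes at most 50 mm and 8.59 degrees, less where a joint would pass 70% of its speed; a pose out of reach is approached as far as the arm can. A call with a gripper value outside its range is refused whole. The fingers move at their own pace and stop on an object; "newtons" is the grip in N (left out, the last holds). Time passes only in rows, so rows that repeat a pose let the fingers close. It gives the time, the measured TCP pose, the force, the opening and the grip force at its end, in the units of the state.
- r.get_state(): the state, without advancing time (a new reading comes with each control period).
- r.snapshot(name): name is "scene" or "top" or "wrist"; returns a dict with "image" (400x640x3 uint8, red, green, blue), "fx", "fy", "cx", "cy" (pixels), "pose" (4x4, takes a point from camera to world coordinates). Camera axes: x right, y up, looking along -z (the intrinsics and any distortion apply to the point x, -y, -z); pixel columns grow to the right and rows downward; lengths in m; the calibration is good to about 2 mm. A picture is of the moment at which its call begins. There is no depth.
- r.finish_job(): hands the job in; it is judged then, once.
The state is a dict: "clock": time; "q": joint angles; "qd": joint speeds; "joint_torque": joint torques, N m; "tool_pos": TCP position; "eef_rot": TCP orientation; "contact_force": force on the tool from outside, world axes, zero at the start; "moment": the same for the moment, N m; "opening": opening from 0.0 (shut) to 1.0 (fully open); "finger_force": force on a finger pad.
Only numpy, scipy, OpenCV 4.12 (cv2) and the standard library are available. Lean on these libraries where they do the work, as an engineer would, in place of code of your own. Each camera call takes 0.05 s, during which the arm holds its last target. There are 200 camera calls.

## Working session

There is one attempt and no reset: what is moved stays moved. The work goes in short steps, Python scripts to look and compute and a tool call to move; the robot and the scene stay as the last step left them, time stands still between calls to the robot, and variables do not carry over. Pictures are saved under pics/ and viewed, at most 14 in all, crops included, and the job is handed in when it is done.

Besides the shell and the picture viewer there is one more tool, called as name(argument=value, ...), one argument or row to a line, values as JSON. carry_out: Moves the arm, as the interface text tells. Its arguments: {"type":"object","properties":{"rows":{"type":"array"},"newtons":{"type":"number"}},"required":["rows"]}

```bash
mkdir -p pics; ls; python3 - <<'E'
from plant import r
import cv2,numpy as np
for n in("top","scene"):
    s=r.snapshot(n);cv2.imwrite(f"pics/{n}0.png",s["image"][:,:,::-1]);print(n,{k:s[k] for k in s if k!="image"})
st=r.get_state();print(st)
E
```

```text
pics
top {'fx': 383.0004696073136, 'fy': 383.0004696073136, 'cx': 319.8262805531207, 'cy': 197.9043187190788, 'pose': array([[ 0.0293692 ,  0.9935046 , -0.10993664,  0.40612313],
       [-0.99907934,  0.03261761,  0.02786677,  0.09444376],
       [ 0.03127163,  0.109017  ,  0.99354787,  1.2574162 ],
       [ 0.        ,  0.        ,  0.        ,  1.        ]])}
scene {'fx': 428.29383063562597, 'fy': 428.29383063562597, 'cx': 325.56331951096826, 'cy': 201.29609408554916, 'pose': array([[ 0.7250531 ,  0.5872583 , -0.35975783,  0.09276337],
       [-0.68867262,  0.62226065, -0.37218505, -0.37268866],
       [ 0.00529438,  0.51760929,  0.85560072,  1.07002587],
       [ 0.        ,  0.        ,  0.        ,  1.        ]])}
{'clock': 0.1, 'q': array([ 1.33476939,  0.68990929, -0.19450537,  1.56620682,  0.15732923,
        0.90249294, -0.21509547]), 'qd': array([-9.43776619e-05, -2.01015823e-03,  1.27123582e-03, -2.09932322e-03,
        4.06636853e-04,  8.98839688e-04, -7.96289070e-04]), 'joint_torque': array([-3.88280270e-03, -5.28500497e+01, -1.27150308e+00, -1.53838742e+01,
       -5.24711993e-02,  1.99700480e-03,  6.56470479e-05]), 'tool_pos': array([ 0.16638469, -0.60182911,  0.20979302]), 'eef_rot': array([ 9.90907029e-01,  1.34545908e-01, -1.81694531e-04, -7.91351825e-04]), 'contact_force': array([ 0.04796167,  0.59706385, -0.56692314]), 'moment': array([ 0.01612804,  0.02141961, -0.02366924]), 'finger_force': 0.0, 'opening': 0.9993814858776079}
```

View pics/top0.png

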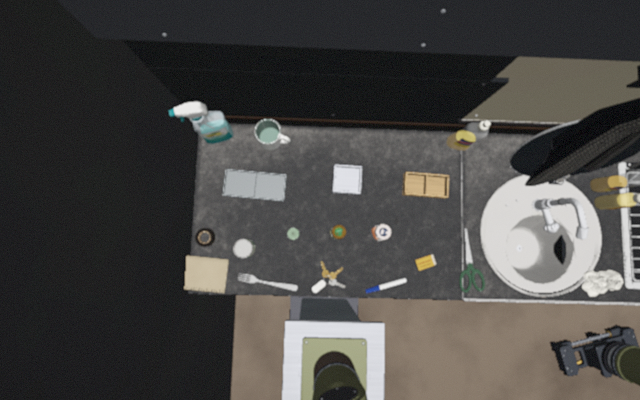

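View pics/scene0.png

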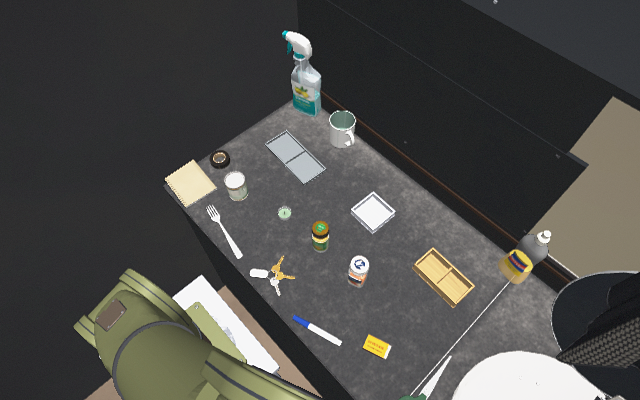

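```bash
cat > h.py <<'E'
from plant import r
import cv2,numpy as np
from scipy.spatial.transform import Rotation as R
def ray(s,u,v,z):
    d=s["pose"][:3,:3]@np.array([(u-s["cx"])/s["fx"],-(v-s["cy"])/s["fy"],-1.]);o=s["pose"][:3,3]
    return o+d*(z-o[2])/d[2]
def snap(n,f=None):
    s=r.snapshot(n)
    if f: cv2.imwrite("pics/"+f,s["image"][:,:,::-1])
    return s
def blobs(s,lo,hi,box,k=0):
    u0,v0,u1,v1=box
    m=cv2.inRange(cv2.cvtColor(s["image"],cv2.COLOR_RGB2HSV),lo,hi)
    q=np.zeros_like(m);q[v0:v1,u0:u1]=m[v0:v1,u0:u1]
    if k:q=cv2.morphologyEx(q,cv2.MORPH_CLOSE,np.ones((k,k)))
    c=max(cv2.findContours(q,cv2.RETR_EXTERNAL,cv2.CHAIN_APPROX_NONE)[0],key=cv2.contourArea)
    return c
def rect(s,c,z):
    w=np.array([ray(s,p[0][0],p[0][1],z)[:2] for p in c],np.float32)
    (cx,cy),(a,b),t=cv2.minAreaRect(w*1000)
    if a<b:a,b,t=b,a,t+90   # t: direction of the long side, deg from world x
    return np.round([cx,cy,a,b,(t+90)%180-90],1)
E
python3 - <<'E'
from h import *
s=snap("top");c=snap("scene")
L=[("rack",(8,60,80),(30,255,255),(400,168,455,202),3,.034),("box",(0,0,130),(180,90,255),(328,160,366,198),3,.026),
("tray",(0,0,85),(180,70,255),(218,165,290,204),5,.014),("match",(10,120,120),(35,255,255),(412,250,440,275),3,.013),
("tea",(30,25,70),(90,255,255),(284,225,302,242),3,.015),("tin",(0,0,110),(180,90,255),(230,236,256,260),3,.072),
("white",(0,0,110),(180,90,255),(368,220,396,245),5,.098),("darkcap",(0,60,30),(90,255,255),(328,222,350,242),5,.085)]
for n,lo,hi,b,k,z in L:
    q=blobs(s,lo,hi,b,k);print(n,cv2.boundingRect(q),rect(s,q,z))
for n,u,v in [("tape",205,237),("mug",267,131)]: print(n,ray(s,u,v,.02))
cv2.imwrite("pics/a.png",cv2.resize(s["image"][155:285,195:460,::-1],None,fx=3,fy=3,interpolation=cv2.INTER_CUBIC))
cv2.imwrite("pics/b.png",cv2.resize(c["image"][120:370,190:490,::-1],None,fx=2.4,fy=2.4,interpolation=cv2.INTER_CUBIC))
E
```

```text
rack (402, 171, 48, 28) [ 596.6 -283.3  152.8   81.5   87.4]
box (332, 164, 31, 30) [608.6 -27.   96.6  94.9  -1.9]
tray (218, 165, 70, 39) [582.4 281.  225.3 125.3 -88. ]
match (415, 255, 19, 16) [ 344.5 -283.5   52.2   37.2  -70.6]
tea (287, 228, 13, 12) [425.4 142.7  38.7  35.3 -88.3]
tin (233, 238, 22, 21) [375.1 291.8  61.5  60.7 -42.7]
white (371, 223, 21, 19) [ 437.3 -128.5   60.1   51.4  -70.2]
darkcap (331, 224, 16, 16) [433.7   2.2  45.5  43.1 -43.5]
tape [0.40577805 0.42188461 0.02      ]
mug [0.75938456 0.24062452 0.02      ]
```

View pics/a.png

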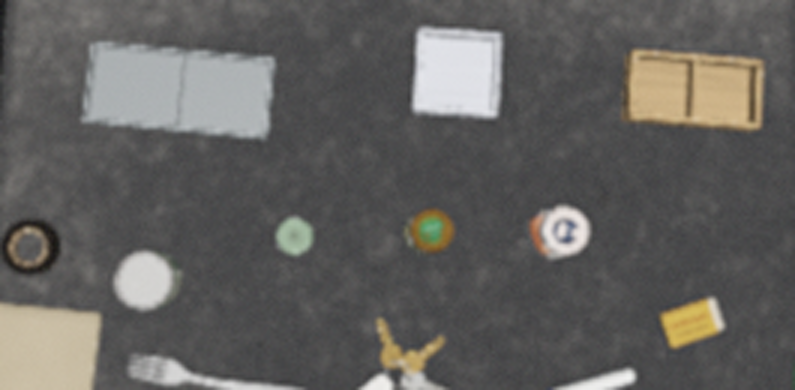

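View pics/b.png

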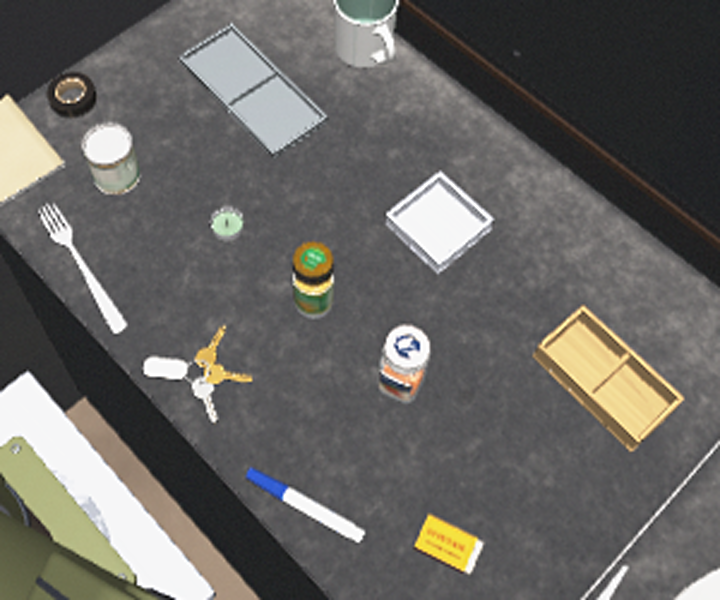

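```bash
cat >> h.py <<'E'
def go(x,y,z,phi=None):
    st=r.get_state();p=st["tool_pos"];m=R.from_quat(st["eef_rot"]).as_matrix()
    ph=np.degrees(np.arctan2(m[1,0],m[0,0]))
    print("pos",p.round(4),"phi",ph.round(2),"t",round(st["clock"],1),"open",round(st["opening"],3),"tilt",np.degrees(np.arccos(-m[2,2])).round(2))
    print("shift cm",((np.array([x,y,z])-p)@m*100).round(2),"turn z",None if phi is None else round(-((phi-ph+180)%360-180),2))
E
python3 -c "
from h import *
go(.345,-.285,.25,109)"
```

```text
pos [ 0.1665 -0.602   0.21  ] phi 15.46 t 0.2 open 1.001 tilt 0.06
shift cm [ 25.66 -25.8   -3.97] turn z -93.54
```

carry_out(
  rows=[
    [[25.7, -25.8, -4], [0, 0, -93.5], 0],
    [[25.7, -25.8, -4], [0, 0, -93.5], 0],
    [[25.7, -25.8, -4], [0, 0, -93.5], 0],
    [[25.7, -25.8, -4], [0, 0, -93.5], 0],
    [[25.7, -25.8, -4], [0, 0, -93.5], 0],
    [[25.7, -25.8, -4], [0, 0, -93.5], 0],
    [[25.7, -25.8, -4], [0, 0, -93.5], 0],
    [[25.7, -25.8, -4], [0, 0, -93.5], 0],
    [[25.7, -25.8, -4], [0, 0, -93.5], 0],
    [[25.7, -25.8, -4], [0, 0, -93.5], 0],
    [[25.7, -25.8, -4], [0, 0, -93.5], 0],
    [[25.7, -25.8, -4], [0, 0, -93.5], 0],
  ],
  newtons=20,
)

```text
clock: 1.4
tool_pos: [0.3454, -0.2852, 0.2504]
eef_rot: [0.581, 0.814, 0.0, -0.0]
contact_force: [-0.1, 0.1, 0.4]
opening: 1.001
finger_force: 0.0
```

```bash
python3 -c "
from h import *
go(.345,-.285,.25,109);print(r.get_state()['q'].round(2))
s=snap('wrist','w1.png');print(s['pose'].round(3),s['fx'])"
```

```text
pos [ 0.3454 -0.2852  0.2504] phi 108.98 t 1.4 open 1.001 tilt 0.03
shift cm [ 0.03 -0.03  0.04] turn z -0.02
[ 1.06  0.47 -0.7   2.01  0.41  0.81  0.46]
[[ 0.945 -0.313 -0.091  0.322]
 [ 0.326  0.908  0.262 -0.218]
 [ 0.001 -0.277  0.961  0.426]
 [ 0.     0.     0.     1.   ]] 342.35410214948547
```

View pics/w1.png

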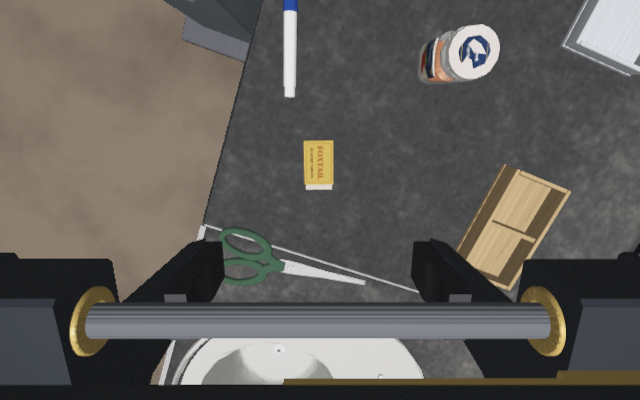

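```bash
python3 - <<'E'
from h import *
s=snap("wrist")
c=blobs(s,(12,110,100),(35,255,255),(295,130,345,200),3);print("match",rect(s,c,.013),cv2.boundingRect(c))
c=blobs(s,(0,0,120),(35,255,255),(295,130,345,200),3);print("match+white",rect(s,c,.013))
c=blobs(s,(0,0,150),(180,60,255),(445,20,505,85),7);print("whitecap",rect(s,c,.098),cv2.minEnclosingCircle(c))
for n,u,v in [("r1",505,165),("r2",570,191),("r3",512,290),("r4",458,250)]: print(n,ray(s,u,v,.034).round(4))
cv2.imwrite("pics/c.png",np.hstack([cv2.resize(s["image"][155:300,440:580,::-1],(560,580),interpolation=cv2.INTER_CUBIC),cv2.resize(s["image"][15:95,410:510,::-1],(240,580))]))
E
```

```text
match [ 347.3 -286.2   53.2   36.1  -70.5] (303, 140, 31, 44)
match+white [ 348.3 -289.9   60.9   36.5  -70.5]
whitecap [ 439.3 -134.9   47.5   45.1   24.7] ((469.0, 51.5), 32.22198486328125)
r1 [ 0.552  -0.2164  0.034 ]
r2 [ 0.6394 -0.2196  0.034 ]
r3 [ 0.6367 -0.36    0.034 ]
r4 [ 0.5465 -0.3314  0.034 ]
```

View pics/c.png

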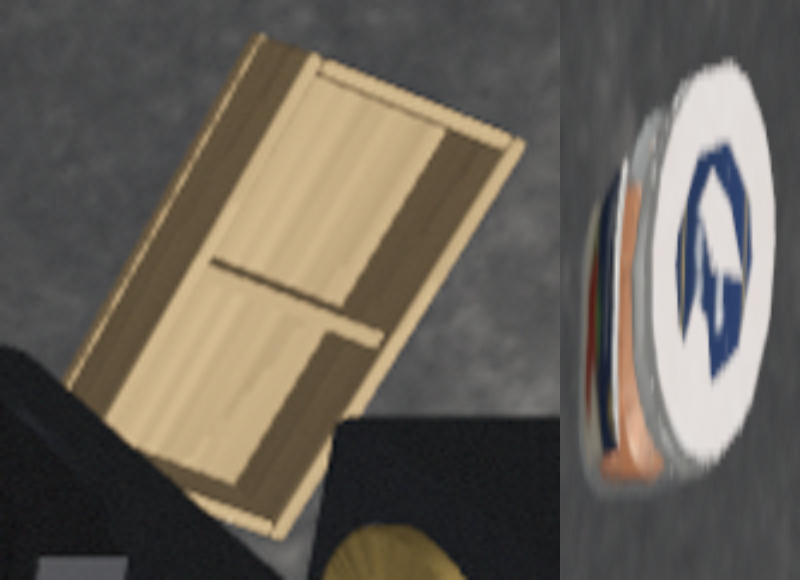

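```bash
python3 - <<'E'
from h import *
s=snap("wrist")
A,B,C=[ray(s,*p,.034) for p in ((520,168),(571.2,190),(509.5,290))]
print(A,B,C,np.linalg.norm(A-B),np.linalg.norm(B-C),"centre",(A+C)/2,"yaw",np.degrees(np.arctan2(*(B-C)[1::-1])))
print("scissors",ray(s,222,235,0),"pen",ray(s,290,95,0))
go(.3483,-.2899,.003,109.5)
E
```

```text
[ 0.57019027 -0.21416893  0.034     ] [ 0.64015185 -0.21825131  0.034     ] [ 0.63364722 -0.36128309  0.034     ] 0.07008058170079719 0.14317960979923924 centre [ 0.60191875 -0.28772601  0.034     ] yaw 87.39616399659616
scissors [ 0.25831643 -0.42297829  0.        ] pen [ 0.29037803 -0.22321754  0.        ]
pos [ 0.3454 -0.2853  0.2505] phi 108.79 t 1.6 open 0.997 tilt 0.0
shift cm [-0.53  0.12 24.75] turn z -0.71
```

carry_out(
  rows=[
    [[-0.5, 0.1, 5], [0, 0, -0.7], 0.25],
    [[-0.5, 0.1, 10], [0, 0, -0.7], 0.25],
    [[-0.5, 0.1, 14], [0, 0, -0.7], 0.25],
    [[-0.5, 0.1, 18], [0, 0, -0.7], 0.25],
    [[-0.5, 0.1, 21], [0, 0, -0.7], 0.25],
    [[-0.5, 0.1, 23], [0, 0, -0.7], 0.25],
    [[-0.5, 0.1, 24], [0, 0, -0.7], 0.25],
    [[-0.5, 0.1, 24.7], [0, 0, -0.7], 0.25],
    [[-0.5, 0.1, 24.7], [0, 0, -0.7], 1],
    [[-0.5, 0.1, 24.7], [0, 0, -0.7], 1],
    [[-0.5, 0.1, 24.7], [0, 0, -0.7], 1],
    [[-0.5, 0.1, 24.7], [0, 0, -0.7], 1],
  ],
  newtons=15,
)

```text
clock: 2.75
tool_pos: [0.3484, -0.29, 0.004]
eef_rot: [0.576, 0.817, 0.0, 0.001]
contact_force: [-0.5, 0.7, 0.0]
opening: 0.412
finger_force: 0.0
```

carry_out(
  rows=[
    [[0, 0, 0], [0, 0, 0], 1],
    [[0, 0, 0], [0, 0, 0], 1],
    [[0, 0, 0], [0, 0, 0], 1],
    [[0, 0, -2], [0, 0, 0], 1],
    [[0, 0, -7], [0, 0, 0], 1],
    [[0, 0, -12], [0, 0, 0], 1],
    [[0, 0, -17], [0, 0, 0], 1],
    [[4, 3, -22], [0, 0, -6], 1],
    [[8, 6, -24], [0, 0, -14], 1],
    [[12, 9, -24], [0, 0, -22], 1],
    [[16, 12, -24], [0, 0, -30], 1],
    [[20, 15, -24], [0, 0, -38], 1],
  ],
)

```text
clock: 3.95
tool_pos: [0.416, -0.0699, 0.2438]
eef_rot: [0.276, 0.961, -0.0, 0.001]
contact_force: [1.3, 0.3, -0.6]
opening: 0.008
finger_force: 0.0
```

```bash
python3 -c "
from h import *
go(.52,.29,.25,182);print(r.get_state()['finger_force'])"
```

```text
pos [ 0.416  -0.0699  0.2438] phi 147.9 t 4.0 open 0.008 tilt 0.1
shift cm [10.31 36.01 -0.65] turn z -34.1
0.0
```

```bash
python3 - <<'E'
from h import *
s=snap("top")
c=blobs(s,(12,110,100),(35,255,255),(380,235,450,290),3);print("match",rect(s,c,.013),cv2.boundingRect(c))
w=snap("wrist")
cv2.imwrite("pics/d.png",np.hstack([cv2.resize(s["image"][150:300,280:480,::-1],(480,360)),cv2.resize(w["image"][150:400,150:450,::-1],(320,360))]))
E
```

```text
Traceback (most recent call last):
  File "h.py", line 16, in blobs
    c=max(cv2.findContours(q,cv2.RETR_EXTERNAL,cv2.CHAIN_APPROX_NONE)[0],key=cv2.contourArea)
ValueError: max() iterable argument is empty
```

```bash
python3 - <<'E'
from h import *
s=snap("top")
w=snap("wrist");c=snap("scene")
cv2.imwrite("pics/d.png",np.vstack([np.hstack([s["image"],w["image"]])[:,:,::-1]])[:,:1280][::1,::1] if 0 else cv2.resize(np.vstack([np.hstack([s["image"],w["image"]]),np.hstack([c["image"],c["image"]*0])])[:,:,::-1],(800,500)))
E
```

```text
(no output)
```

View pics/d.png

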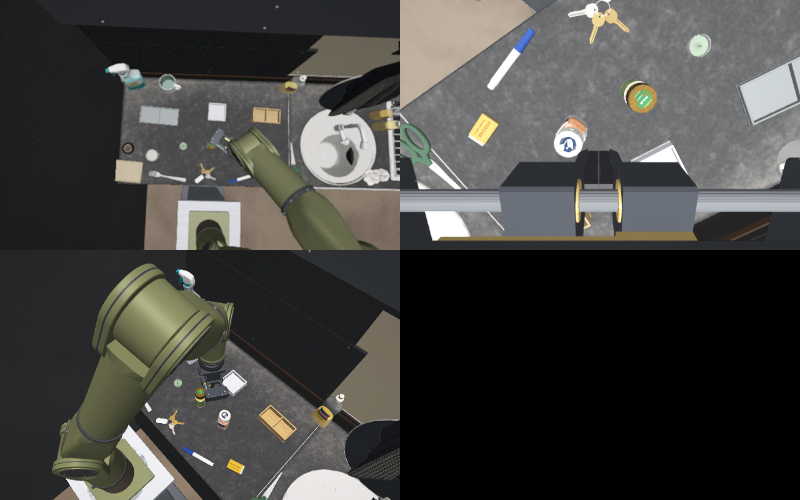

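```bash
python3 - <<'E'
from h import *
w=snap("wrist")
c=blobs(w,(12,110,100),(35,255,255),(90,160,180,250),3);print("match",rect(w,c,.013))
c=blobs(w,(30,20,70),(90,255,255),(450,45,505,100),3);print("tea",rect(w,c,.015))
c=blobs(w,(0,0,140),(180,60,255),(235,185,310,260),7);print("white",rect(w,c,.098),cv2.boundingRect(c))
c=blobs(w,(5,60,30),(90,255,255),(345,110,425,190),5);print("dark",rect(w,c,.105),cv2.boundingRect(c))
a=w["image"][110:265,230:430,::-1]
cv2.imwrite("pics/e.png",cv2.resize(a,(800,600),interpolation=cv2.INTER_CUBIC))
E
```

```text
match [ 347.5 -286.9   52.6   35.9  -70.6]
tea [427.7 141.3  33.3  33.3  14.4]
white [ 430.9 -123.1   75.5   47.3  -52.2] (254, 185, 54, 68)
dark [429.5   0.9  56.9  43.4   5.4] (361, 126, 60, 54)
```

View pics/e.png

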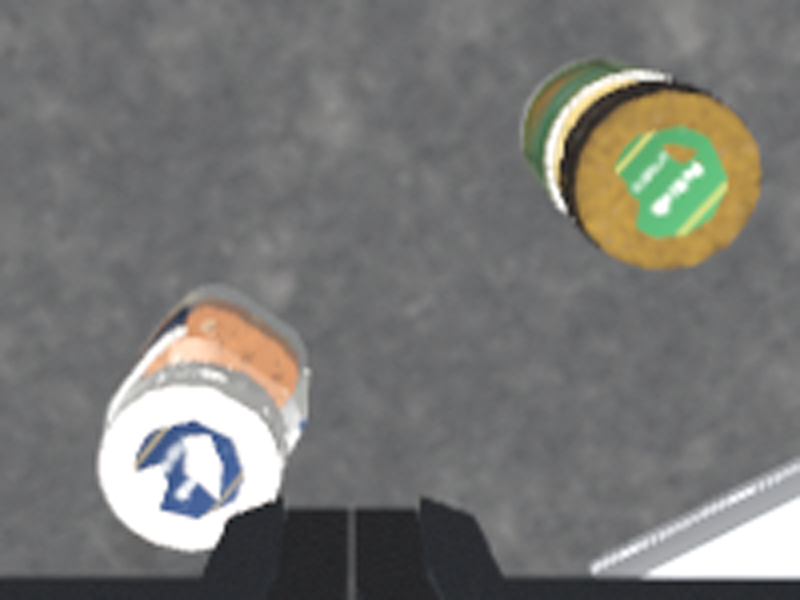

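```bash
python3 - <<'E'
from h import *
w=snap("wrist")
print("white",ray(w,278,230.7,.098),"dark",ray(w,396.8,156,.105))
a,b=ray(w,286,187.5,0.),ray(w,305,200.3,0.);print(a,b,np.degrees(np.arctan2(*(b-a)[1::-1])))
go(.434,-.002,.25,90)
E
```

```text
white [ 0.44002699 -0.13487096  0.098     ] dark [0.43580853 0.00079787 0.105     ]
[ 0.42316009 -0.12452814  0.        ] [ 0.4500544  -0.11344264  0.        ] 22.400837812494363
pos [ 0.4149 -0.0727  0.2428] phi 147.5 t 4.2 open 0.006 tilt 0.12
shift cm [ 2.19  6.99 -0.73] turn z 57.5
```

carry_out(
  rows=[
    [[2.2, 7.3, 4.3], [0, 0, 57.5], 0.2],
    [[2.2, 7.3, 4.3], [0, 0, 57.5], 0.2],
    [[2.2, 7.3, 4.3], [0, 0, 57.5], 0.2],
    [[2.2, 7.3, 4.3], [0, 0, 57.5], 0.2],
    [[2.2, 7.3, 4.3], [0, 0, 57.5], 0.2],
    [[2.2, 7.3, 4.3], [0, 0, 57.5], 0.2],
    [[2.2, 7.3, 4.3], [0, 0, 57.5], 0.2],
    [[2.2, 7.3, 4.3], [0, 0, 57.5], 0.2],
    [[2.2, 7.3, 4.3], [0, 0, 57.5], 0.2],
    [[2.2, 7.3, 4.3], [0, 0, 57.5], 0.2],
  ],
  newtons=30,
)

```text
clock: 5.25
tool_pos: [0.4361, 0.0015, 0.2001]
eef_rot: [0.706, 0.708, -0.0, -0.0]
contact_force: [-0.7, 0.4, 0.2]
opening: 0.802
finger_force: 0.0
```

```bash
python3 -c "
from h import *
go(.4358,.0008,.076,90)"
```

```text
pos [0.4361 0.0015 0.2001] phi 90.2 t 5.2 open 0.802 tilt 0.03
shift cm [-0.07 -0.03 12.41] turn z 0.2
```

carry_out(
  rows=[
    [[-0.1, 0, 4], [0, 0, 0], 0.2],
    [[-0.1, 0, 8], [0, 0, 0], 0.2],
    [[-0.1, 0, 11], [0, 0, 0], 0.2],
    [[-0.1, 0, 12.4], [0, 0, 0], 0.2],
    [[-0.1, 0, 12.4], [0, 0, 0], 0.45],
    [[-0.1, 0, 12.4], [0, 0, 0], 1],
    [[-0.1, 0, 12.4], [0, 0, 0], 1],
    [[-0.1, 0, 12.4], [0, 0, 0], 1],
    [[-0.1, 0, 12.4], [0, 0, 0], 1],
    [[-0.1, 0, 12.4], [0, 0, 0], 1],
    [[-0.1, 0, 12.4], [0, 0, 0], 1],
    [[-0.1, 0, 12.4], [0, 0, 0], 1],
  ],
)

```text
clock: 6.45
tool_pos: [0.4371, 0.0013, 0.0793]
eef_rot: [0.706, 0.708, 0.001, 0.002]
contact_force: [-5.0, -0.5, 39.8]
opening: 0.121
finger_force: 32.7
```

```bash
python3 - <<'E'
from h import *
w=snap("wrist");c=snap("scene");print(r.get_state())
cv2.imwrite("pics/f.png",np.hstack([cv2.resize(w["image"][100:400,150:500,::-1],(467,400)),cv2.resize(c["image"][180:300,270:370,::-1],(333,400))]))
E
```

```text
{'clock': 6.55, 'q': array([ 0.06050636,  0.71951175, -0.2709865 ,  2.23211799,  0.7320475 ,
        0.26934799, -0.85492474]), 'qd': array([-1.85530333e-03, -8.73625058e-04,  3.32359291e-05, -1.73436986e-03,
       -6.04812728e-04, -3.77290146e-03, -9.16992885e-04]), 'joint_torque': array([-3.84484988e-02, -2.70544839e+01, -4.54270765e-01, -4.23523933e+00,
        2.20004283e-01, -9.49910134e-01, -2.15479714e-02]), 'tool_pos': array([0.43760361, 0.00135044, 0.07960009]), 'eef_rot': array([0.70591442, 0.70829096, 0.001852  , 0.00230765]), 'contact_force': array([-4.43239756,  0.69602069, 36.54988764]), 'moment': array([-0.06883064,  0.74790236,  0.01923078]), 'finger_force': 31.634853277355433, 'opening': 0.11064640465435517}
```

View pics/f.png

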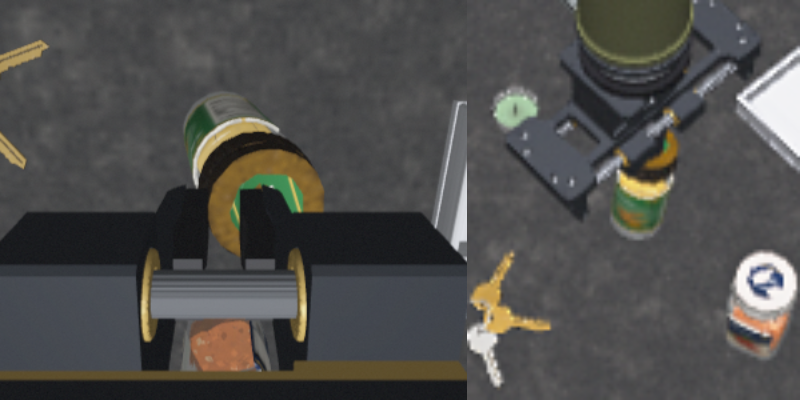

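```bash
python3 - <<'E'
from h import *
w=snap("wrist");c=snap("scene")
P=w["pose"];st=r.get_state();m=R.from_quat(st["eef_rot"]).as_matrix()
def proj(s,p):
    q=s["pose"][:3,:3].T@(p-s["pose"][:3,3]);return (s["cx"]+s["fx"]*q[0]/-q[2],s["cy"]-s["fy"]*q[1]/-q[2])
print("cap now",ray(w,349,246,.105),"tcp proj",proj(w,st["tool_pos"]),proj(c,st["tool_pos"]),[proj(w,st["tool_pos"]+m@[0,y,z]) for y,z in((.005,0),(-.005,0),(0,-.02),(0,-.04))])
print("cam in tool",m.T@(P[:3,3]-st["tool_pos"]))
print("scene cap if",proj(c,np.array([.4358,.0008,.105])))
cv2.imwrite("pics/g.png",np.hstack([cv2.resize(w["image"][200:300,240:400,::-1],(480,300),interpolation=cv2.INTER_CUBIC),cv2.resize(c["image"][195:260,300:360,::-1],(300,300),interpolation=cv2.INTER_CUBIC)]))
E
```

```text
cap now [0.45290204 0.00569274 0.105     ] tcp proj (np.float64(316.6292519270023), np.float64(234.31890925252364)) (np.float64(320.64612086595656), np.float64(231.12284249372738)) [(np.float64(325.7360706941477), np.float64(234.32055490673048)), (np.float64(307.5219180139195), np.float64(234.31726350522695)), (np.float64(316.58319064938877), np.float64(249.5983768071565)), (np.float64(316.5252910612106), np.float64(268.8048540224968))]
cam in tool [ 0.07077871  0.00020068 -0.17520455]
scene cap if (np.float64(320.2097722672872), np.float64(227.1363392624335))
```

View pics/g.png

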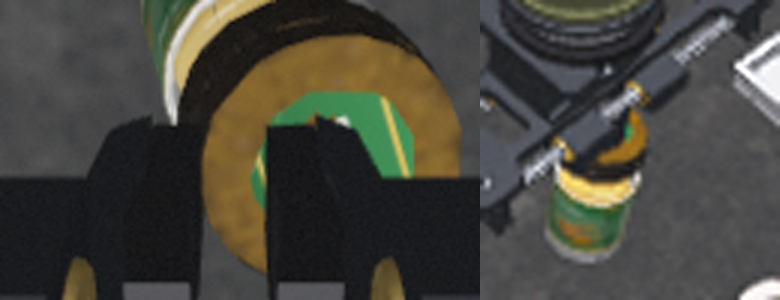

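carry_out(
  rows=[
    [[0, 0, -0.5], [0, 0, 0], 0.9],
    [[0, 0, -1.5], [0, 0, 0], 0.9],
    [[0, 0, -4], [0, 0, 0], 0.9],
    [[0, 0, -8], [0, 0, 0], 0.8],
    [[0, 0, -13], [0, 0, 0], 0.6],
    [[0, 0, -17], [0, 0, 0], 0.2],
    [[0, 0, -17], [0, 0, 0], 0.2],
    [[0, 0, -17], [0, 0, 0], 0.2],
  ],
)

```text
clock: 7.45
tool_pos: [0.4365, 0.0008, 0.2473]
eef_rot: [0.706, 0.708, 0.001, 0.001]
contact_force: [-0.2, -0.1, 0.3]
opening: 0.529
finger_force: 0.0
```

```bash
python3 - <<'E'
from h import *
go(.436,-.07,.25,90)
w=snap("wrist")
cv2.imwrite("pics/w2.png",w["image"][:,:,::-1])
c=blobs(w,(5,110,60),(90,255,255),(240,60,420,290),5);print("dark",rect(w,c,.105),cv2.boundingRect(c),cv2.contourArea(c))
E
```

```text
pos [0.4365 0.0008 0.2473] phi 90.11 t 7.5 open 0.529 tilt 0.16
shift cm [-7.08 -0.07 -0.27] turn z 0.11
dark [443.6   4.4  45.   42.1  75.6] (301, 149, 45, 49) 1594.5
```

View pics/w2.png

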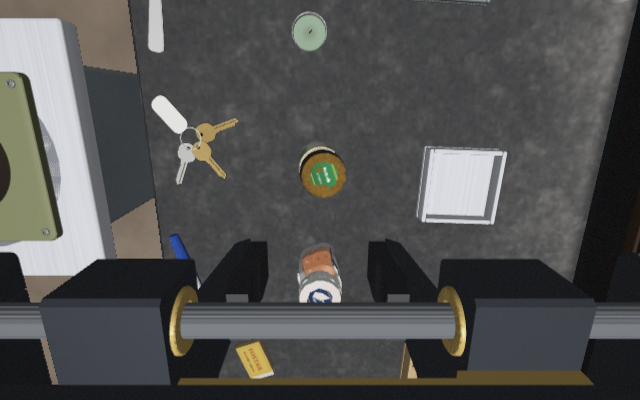

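carry_out(
  rows=[
    [[4.5, 3.5, 0], [0, 0, 0], 1],
    [[8.4, 6.4, 3], [0, 0, 0], 1],
    [[8.4, 6.4, 8], [0, 0, 0], 1],
    [[8.4, 6.4, 13], [0, 0, 0], 1],
    [[8.4, 6.4, 18], [0, 0, 0], 1],
    [[8.4, 6.4, 22], [0, 0, 0], 1],
    [[8.4, 6.4, 23.5], [0, 0, 0], 1],
    [[8.4, 6.4, 24.4], [0, 0, 0], 1],
    [[8.4, 6.4, 24.4], [0, 0, 0], 1],
    [[8.4, 6.4, 24.4], [0, 0, 0], 1],
  ],
)

```text
clock: 8.5
tool_pos: [0.5001, 0.0856, 0.0026]
eef_rot: [0.706, 0.708, 0.0, 0.0]
contact_force: [0.3, -0.1, 0.4]
opening: 0.001
finger_force: 0.0
```

```bash
python3 - <<'E'
from h import *
go(.5,.085,0)
w=snap("wrist");P=w["pose"];st=r.get_state();m=R.from_quat(st["eef_rot"]).as_matrix()
im=cv2.imread("pics/w2.png")[:,:,::-1]
print("cam in tool",m.T@(P[:3,3]-st["tool_pos"]),st["contact_force"])
E
```

```text
pos [0.5001 0.0856 0.0026] phi 90.17 t 8.5 open 0.001 tilt 0.02
shift cm [-0.06 -0.01  0.26] turn z None
cam in tool [ 7.08127615e-02 -3.69394010e-05 -1.74735432e-01] [ 0.22505684 -0.56133675  0.33960708]
```

Go down in small steps to find where the tips really touch.

carry_out(
  rows=[
    [[0, 0, 0.5], [0, 0, 0], 1],
    [[0, 0, 1.0], [0, 0, 0], 1],
    [[0, 0, 1.4], [0, 0, 0], 1],
    [[0, 0, 1.4], [0, 0, 0], 1],
    [[0, 0, 1.4], [0, 0, 0], 1],
  ],
)

```text
clock: 9.05
tool_pos: [0.4999, 0.0855, -0.0119]
eef_rot: [0.706, 0.708, -0.0, -0.0]
contact_force: [-1.1, -0.3, 0.3]
opening: 0.004
finger_force: 0.0
```

carry_out(
  rows=[
    [[0, 0, 0.5], [0, 0, 0], 1],
    [[0, 0, 0.7], [0, 0, 0], 1],
    [[0, 0, 0.9], [0, 0, 0], 1],
    [[0, 0, 0.9], [0, 0, 0], 1],
  ],
)

```text
clock: 9.45
tool_pos: [0.4998, 0.0855, -0.0211]
eef_rot: [0.706, 0.708, -0.0, -0.0]
contact_force: [1.0, 0.2, 0.0]
opening: 0.008
finger_force: 0.0
```

carry_out(
  rows=[
    [[0, 0, 0.2], [0, 0, 0], 1],
    [[0, 0, 0.4], [0, 0, 0], 1],
    [[0, 0, 0.5], [0, 0, 0], 1],
    [[0, 0, 0.5], [0, 0, 0], 1],
  ],
)

```text
clock: 9.85
tool_pos: [0.4999, 0.0855, -0.026]
eef_rot: [0.706, 0.708, -0.0, -0.0]
contact_force: [-1.1, 0.6, -0.3]
opening: 0.003
finger_force: 0.0
```

carry_out(
  rows=[
    [[0, 0, 0.2], [0, 0, 0], 1],
    [[0, 0, 0.4], [0, 0, 0], 1],
    [[0, 0, 0.4], [0, 0, 0], 1],
  ],
)

```text
clock: 10.15
tool_pos: [0.5002, 0.0855, -0.0278]
eef_rot: [0.706, 0.708, 0.0, 0.001]
contact_force: [-4.0, -0.7, 23.0]
opening: 0.005
finger_force: 11.2
```

carry_out(
  rows=[
    [[0, 0, -5], [0, 0, 0], 0.5],
    [[0, 0, -10], [0, 0, 0], 0.2],
    [[0, 0, -15], [0, 0, 0], 0.2],
    [[-1, -1, -20], [0, 0, 0], 0.2],
    [[-4, -2, -25], [0, 0, 0], 0.2],
    [[-8, -4, -27.8], [0, 0, 0], 0.2],
    [[-11.6, -6, -27.8], [0, 0, 0], 0.2],
    [[-11.6, -6, -27.8], [0, 0, 0], 0.2],
    [[-11.6, -6, -27.8], [0, 0, 0], 0.2],
  ],
)

```text
clock: 11.05
tool_pos: [0.4398, -0.0322, 0.2483]
eef_rot: [0.707, 0.707, -0.0, 0.0]
contact_force: [0.1, -0.0, 0.3]
opening: 0.788
finger_force: 0.0
```

```bash
cat >> h.py <<'E'
def cap(s,lo,hi,box,z):   # centre of a flat round top face, from its ellipse
    c=blobs(s,lo,hi,box,7);e=cv2.fitEllipse(cv2.convexHull(c));p=ray(s,*e[0],z)
    k=s["fx"]/(s["pose"][2,3]-z);print(e[0],"axes mm",np.round(np.array(e[1])/k*1000,1),p.round(4));return p
E
python3 - <<'E'
from h import *
w=snap("wrist","w3.png")
cap(w,(8,110,70),(90,255,255),(280,100,370,225),.105)
c=blobs(w,(0,0,120),(180,60,255),(390,60,520,235),5);print("box",rect(w,c,.026),rect(w,c,.013),cv2.boundingRect(c))
go(.44,.004,.25,90)
E
```

```text
(312.8750915527344, 140.7574462890625) axes mm [42.4 43.7] [0.4364 0.0025 0.105 ]
box [608.2 -28.1  97.2  91.3  -2. ] [613.7 -30.2 100.4  94.3  -2. ] (416, 118, 93, 80)
pos [ 0.4405 -0.0305  0.2482] phi 90.12 t 11.1 open 0.799 tilt 0.04
shift cm [ 3.45 -0.04 -0.18] turn z 0.12
```

carry_out(
  rows=[
    [[3.3, -0.4, 3], [0, 0, 0], 0.2],
    [[3.3, -0.4, 6], [0, 0, 0], 0.2],
    [[3.3, -0.4, 10], [0, 0, 0], 0.2],
    [[3.3, -0.4, 14], [0, 0, 0], 0.2],
    [[3.3, -0.4, 18], [0, 0, 0], 0.2],
    [[3.3, -0.4, 20.1], [0, 0, 0], 0.2],
    [[3.3, -0.4, 20.1], [0, 0, 0], 0.4],
    [[3.3, -0.4, 20.1], [0, 0, 0], 1],
    [[3.3, -0.4, 20.1], [0, 0, 0], 1],
    [[3.3, -0.4, 20.1], [0, 0, 0], 1],
    [[3.3, -0.4, 20.1], [0, 0, 0], 1],
    [[3.3, -0.4, 20.1], [0, 0, 0], 1],
  ],
)

```text
clock: 12.3
tool_pos: [0.437, 0.0025, 0.0481]
eef_rot: [0.706, 0.708, 0.001, 0.0]
contact_force: [-0.3, 0.7, 7.4]
opening: 0.486
finger_force: 29.9
```

carry_out(
  rows=[
    [[0, 0, -2], [0, 0, 0], 1],
    [[0, 0, -6], [0, 0, 0], 1],
    [[0, 0, -10], [0, 0, 0], 1],
    [[-2, 2, -14], [0, 0, 0], 1],
    [[-6, 5, -14], [0, 0, 0], 1],
    [[-10, 8, -14], [0, 0, 1], 1],
    [[-14, 11, -14], [0, 0, 2], 1],
    [[-18, 14, -14], [0, 0, 2.7], 1],
    [[-22, 16, -14], [0, 0, 2.7], 1],
    [[-24.5, 16.5, -14], [0, 0, 2.7], 1],
    [[-25.6, 16.5, -14], [0, 0, 2.7], 1],
    [[-25.6, 16.5, -14], [0, 0, 2.7], 1],
  ],
)

```text
clock: 13.5
tool_pos: [0.6006, -0.2549, 0.1866]
eef_rot: [0.724, 0.69, -0.001, -0.0]
contact_force: [-0.6, 0.6, -1.1]
opening: 0.491
finger_force: 30.0
```

```bash
python3 - <<'E'
from h import *
go(.6016,-.2535,.053,87.4);print(r.get_state()["finger_force"])
s=snap("top")
c=blobs(s,(8,60,80),(30,255,255),(395,165,460,205),3);print(cv2.boundingRect(c))
w=snap("wrist","w4.png")
E
```

```text
pos [ 0.6006 -0.2549  0.1866] phi 87.29 t 13.5 open 0.491 tilt 0.1
shift cm [ 0.15  0.12 13.36] turn z -0.11
29.972652710712282
(402, 166, 37, 32)
```

View pics/w4.png

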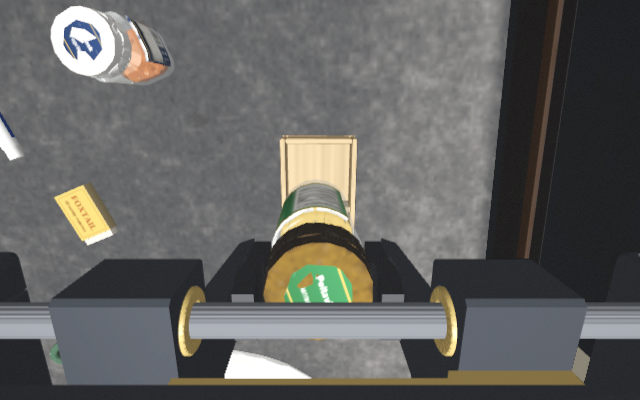

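```bash
python3 - <<'E'
from h import *
w=snap("wrist")
a,b=ray(w,281,137,.034),ray(w,357,137,.034);m=(a+b)/2
print(a,b,np.linalg.norm(a-b),"bay centre",m+[-.045*.037,-.037,0],"divider",ray(w,349,205,.034))
E
```

```text
[ 0.56891406 -0.21224626  0.034     ] [ 0.64100776 -0.21525616  0.034     ] 0.07215650235925827 bay centre [ 0.60329591 -0.25075121  0.034     ] divider [ 0.63232263 -0.28246031  0.034     ]
```

carry_out(
  rows=[
    [[0.3, 0.2, 0], [0, 0, 0], 1],
    [[0.3, 0.2, 4], [0, 0, 0], 1],
    [[0.3, 0.2, 8], [0, 0, 0], 1],
    [[0.3, 0.2, 10.5], [0, 0, 0], 1],
    [[0.3, 0.2, 12], [0, 0, 0], 1],
    [[0.3, 0.2, 12.8], [0, 0, 0], 1],
    [[0.3, 0.2, 13.2], [0, 0, 0], 1],
    [[0.3, 0.2, 13.4], [0, 0, 0], 1],
    [[0.3, 0.2, 13.4], [0, 0, 0], 1],
  ],
)

```text
clock: 14.55
tool_pos: [0.6049, -0.2504, 0.0542]
eef_rot: [0.723, 0.691, 0.0, 0.001]
contact_force: [0.1, -0.2, -1.8]
opening: 0.488
finger_force: 30.0
```

carry_out(
  rows=[
    [[0, -0.1, 0.1], [0, 0, 0], 1],
    [[0, -0.1, 0.2], [0, 0, 0], 1],
    [[0, -0.1, 0.2], [0, 0, 0], 0.45],
    [[0, -0.1, 0.2], [0, 0, 0], 0.35],
    [[0, -0.1, 0.2], [0, 0, 0], 0.3],
    [[0, -0.1, 0.2], [0, 0, 0], 0.3],
    [[0, -0.1, -3], [0, 0, 0], 0.3],
    [[0, -0.1, -8], [0, 0, 0], 0.3],
    [[0, -0.1, -13], [0, 0, 0], 0.3],
    [[0, -0.1, -18], [0, 0, 0], 0.2],
    [[0, -0.1, -19], [0, 0, 0], 0.2],
  ],
)

```text
clock: 15.65
tool_pos: [0.6067, -0.2501, 0.2499]
eef_rot: [0.723, 0.691, 0.003, 0.005]
contact_force: [0.7, 0.9, 0.2]
opening: 0.798
finger_force: 0.0
```

```bash
python3 - <<'E'
from h import *
s=snap("wrist","w5.png");cap(s,(8,110,70),(90,255,255),(200,100,440,300),.11)
go(.46,-.19,.25,112)
E
```

```text
(311.52886962890625, 177.45938110351562) axes mm [40.8 44.5] [ 0.6035 -0.2493  0.11  ]
pos [ 0.606  -0.2503  0.2487] phi 87.43 t 15.7 open 0.801 tilt 0.53
shift cm [  5.37 -14.85  -0.28] turn z -24.57
```

carry_out(
  rows=[
    [[3, -5, 0], [0, 0, -6], 0.2],
    [[6, -10, 0], [0, 0, -14], 0.2],
    [[7.8, -15, 0], [0, 0, -22], 0.2],
    [[7.8, -17, 0], [0, 0, -24.6], 0.2],
    [[7.8, -17, 0], [0, 0, -24.6], 0.2],
    [[7.8, -17, 0], [0, 0, -24.6], 0.2],
    [[7.8, -17, 0], [0, 0, -24.6], 0.2],
    [[7.8, -17, 0], [0, 0, -24.6], 0.2],
  ],
)

```text
clock: 16.5
tool_pos: [0.4381, -0.165, 0.2429]
eef_rot: [0.559, 0.829, 0.001, 0.0]
contact_force: [-0.3, -0.4, -0.5]
opening: 0.8
finger_force: 0.0
```

```bash
python3 - <<'E'
from h import *
s=snap("wrist","w6.png");
def proj(s,p):
    q=s["pose"][:3,:3].T@(np.array(p)-s["pose"][:3,3]);return (s["cx"]+s["fx"]*q[0]/-q[2],s["cy"]-s["fy"]*q[1]/-q[2])
u,v=map(int,proj(s,(.44,-.135,.098)));print(u,v)
cap(s,(0,0,165),(180,45,255),(u-45,v-45,u+45,v+45),.098)
cap(s,(0,0,185),(180,35,255),(u-45,v-45,u+45,v+45),.098)
go(.44,-.135,.042,112)
E
```

```text
330 148
(330.5223388671875, 145.0232391357422) axes mm [47.7 49.6] [ 0.4384 -0.1319  0.098 ]
(329.537353515625, 145.97213745117188) axes mm [45.2 49.8] [ 0.4379 -0.1331  0.098 ]
pos [ 0.4379 -0.1649  0.2429] phi 112.02 t 16.6 open 0.8 tilt 0.06
shift cm [ 2.68  1.29 20.1 ] turn z 0.02
```

carry_out(
  rows=[
    [[2.8, 1.3, 3], [0, 0, 0], 0.2],
    [[2.8, 1.3, 6], [0, 0, 0], 0.2],
    [[2.8, 1.3, 10], [0, 0, 0], 0.2],
    [[2.8, 1.3, 14], [0, 0, 0], 0.2],
    [[2.8, 1.3, 18], [0, 0, 0], 0.2],
    [[2.8, 1.3, 20.1], [0, 0, 0], 0.2],
    [[2.8, 1.3, 20.1], [0, 0, 0], 0.4],
    [[2.8, 1.3, 20.1], [0, 0, 0], 1],
    [[2.8, 1.3, 20.1], [0, 0, 0], 1],
    [[2.8, 1.3, 20.1], [0, 0, 0], 1],
    [[2.8, 1.3, 20.1], [0, 0, 0], 1],
    [[2.8, 1.3, 20.1], [0, 0, 0], 1],
  ],
)

```text
clock: 17.75
tool_pos: [0.4394, -0.1342, 0.0432]
eef_rot: [0.559, 0.829, 0.001, 0.001]
contact_force: [-0.1, 0.4, 6.9]
opening: 0.514
finger_force: 30.0
```

```bash
python3 - <<'E'
from h import *
go(.5995,-.321,.185,87.4)
E
```

```text
pos [ 0.4394 -0.1342  0.0432] phi 112.04 t 17.8 open 0.514 tilt 0.16
shift cm [-23.35   7.87 -14.12] turn z 24.64
```

carry_out(
  rows=[
    [[0, 0, -2], [0, 0, 0], 1],
    [[0, 0, -6], [0, 0, 0], 1],
    [[0, 0, -10], [0, 0, 0], 1],
    [[-2, 0, -14], [0, 0, 2], 1],
    [[-6, 2, -14.2], [0, 0, 6], 1],
    [[-10, 3, -14.2], [0, 0, 12], 1],
    [[-14, 5, -14.2], [0, 0, 18], 1],
    [[-18, 7, -14.2], [0, 0, 24], 1],
    [[-21, 7.9, -14.2], [0, 0, 24.6], 1],
    [[-23.3, 7.9, -14.2], [0, 0, 24.6], 1],
    [[-23.3, 7.9, -14.2], [0, 0, 24.6], 1],
    [[-23.3, 7.9, -14.2], [0, 0, 24.6], 1],
  ],
)

```text
clock: 18.95
tool_pos: [0.598, -0.3199, 0.1837]
eef_rot: [0.723, 0.691, -0.0, -0.001]
contact_force: [0.3, 0.1, -0.8]
opening: 0.513
finger_force: 30.0
```

```bash
python3 - <<'E'
from h import *
go(.5995,-.3205,.0482,87.4);print(r.get_state()["finger_force"])
E
```

```text
pos [ 0.598  -0.3199  0.1837] phi 87.43 t 18.9 open 0.513 tilt 0.11
shift cm [-0.07  0.17 13.55] turn z 0.03
30.000876914709806
```

carry_out(
  rows=[
    [[-0.1, 0.1, 0], [0, 0, 0], 1],
    [[-0.1, 0.1, 4], [0, 0, 0], 1],
    [[-0.1, 0.1, 8], [0, 0, 0], 1],
    [[-0.1, 0.1, 10.5], [0, 0, 0], 1],
    [[-0.1, 0.1, 12], [0, 0, 0], 1],
    [[-0.1, 0.1, 13], [0, 0, 0], 1],
    [[-0.1, 0.1, 13.4], [0, 0, 0], 1],
    [[-0.1, 0.1, 13.6], [0, 0, 0], 1],
    [[-0.1, 0.1, 13.6], [0, 0, 0], 1],
  ],
)

```text
clock: 19.85
tool_pos: [0.6006, -0.3214, 0.0492]
eef_rot: [0.723, 0.691, 0.0, 0.001]
contact_force: [0.2, -0.2, -0.2]
opening: 0.512
finger_force: 30.0
```

carry_out(
  rows=[
    [[0, 0, 0.1], [0, 0, 0], 1],
    [[0, 0, 0.1], [0, 0, 0], 1],
    [[0, 0, 0.1], [0, 0, 0], 0.42],
    [[0, 0, 0.1], [0, 0, 0], 0.35],
    [[0, 0, 0.1], [0, 0, 0], 0.28],
    [[0, 0, 0.1], [0, 0, 0], 0.28],
    [[0, 0, -3], [0, 0, 0], 0.28],
    [[0, 0, -8], [0, 0, 0], 0.28],
    [[0, 0, -13], [0, 0, 0], 0.28],
    [[0, 0, -18], [0, 0, 0], 0.2],
    [[0, 0, -20], [0, 0, 0], 0.2],
  ],
)

```text
clock: 20.95
tool_pos: [0.6025, -0.3214, 0.2541]
eef_rot: [0.723, 0.691, 0.002, 0.004]
contact_force: [0.4, -0.1, -0.3]
opening: 0.798
finger_force: 0.0
```

```bash
python3 - <<'E'
from h import *
s=snap("wrist","w7.png")
cap(s,(0,0,165),(180,45,255),(240,100,400,240),.103)
cap(s,(8,110,70),(90,255,255),(240,5,400,130),.11)
go(.3483,-.2899,.25,109.5)
E
```

```text
(314.9451904296875, 169.33761596679688) axes mm [46.4 57.2] [ 0.6023 -0.3152  0.103 ]
(312.7196044921875, 100.34589385986328) axes mm [43.9 45.9] [ 0.6032 -0.251   0.11  ]
pos [ 0.6033 -0.3216  0.2557] phi 87.42 t 21.0 open 0.8 tilt 0.63
shift cm [  2.02 -25.62   0.29] turn z -22.08
```

carry_out(
  rows=[
    [[0, -4, 0], [0, 0, -5], 0.2],
    [[0.5, -9, 0], [0, 0, -13], 0.25],
    [[1, -14, 0], [0, 0, -21], 0.25],
    [[2, -19, 0], [0, 0, -22], 0.25],
    [[2, -24, 0], [0, 0, -22], 0.25],
    [[2, -25.6, 0], [0, 0, -22], 0.25],
    [[2, -25.6, 0], [0, 0, -22], 0.25],
    [[2, -25.6, 8], [0, 0, -22], 0.25],
    [[2, -25.6, 8], [0, 0, -22], 0.25],
    [[2, -25.6, 8], [0, 0, -22], 0.25],
  ],
  newtons=20,
)

```text
clock: 22.0
tool_pos: [0.3442, -0.2887, 0.1653]
eef_rot: [0.577, 0.817, 0.0, -0.003]
contact_force: [-0.3, -0.3, 0.4]
opening: 0.75
finger_force: 0.0
```

```bash
python3 - <<'E'
from h import *
s=snap("wrist","w8.png")
c=blobs(s,(12,110,100),(35,255,255),(250,60,390,300),3);print("match",rect(s,c,.013),cv2.boundingRect(c))
go(.3483,-.2899,-.0255,109.5)
E
```

```text
match [ 347.2 -286.3   52.7   35.7  -70.4] (303, 148, 37, 54)
pos [ 0.3455 -0.2891  0.1672] phi 109.55 t 22.1 open 0.753 tilt 0.18
shift cm [-0.23  0.25 19.26] turn z 0.05
```

carry_out(
  rows=[
    [[-0.2, 0.25, 4], [0, 0, 0], 0.25],
    [[-0.2, 0.25, 8], [0, 0, 0], 0.25],
    [[-0.2, 0.25, 12], [0, 0, 0], 0.25],
    [[-0.2, 0.25, 16], [0, 0, 0], 0.25],
    [[-0.2, 0.25, 18.5], [0, 0, 0], 0.25],
    [[-0.2, 0.25, 19.2], [0, 0, 0], 0.25],
    [[-0.2, 0.25, 19.2], [0, 0, 0], 0.5],
    [[-0.2, 0.25, 19.2], [0, 0, 0], 1],
    [[-0.2, 0.25, 19.2], [0, 0, 0], 1],
    [[-0.2, 0.25, 19.2], [0, 0, 0], 1],
    [[-0.2, 0.25, 19.2], [0, 0, 0], 1],
    [[-0.2, 0.25, 19.2], [0, 0, 0], 1],
  ],
)

```text
clock: 23.25
tool_pos: [0.349, -0.2917, -0.0229]
eef_rot: [0.578, 0.816, 0.0, 0.001]
contact_force: [0.7, -1.7, 6.8]
opening: 0.402
finger_force: 20.0
```

carry_out(
  rows=[
    [[0, 0, -2], [0, 0, 0], 1],
    [[0, 0, -7], [0, 0, 0], 1],
    [[0, 0, -12], [0, 0, 0], 1],
    [[0, 0, -17], [0, 0, 0], 1],
    [[4, 3, -22], [0, 0, -6], 1],
    [[8, 6, -25], [0, 0, -14], 1],
    [[12, 9, -25], [0, 0, -22], 1],
    [[16, 12, -25], [0, 0, -30], 1],
    [[20, 14, -25], [0, 0, -38], 1],
    [[24, 17, -25], [0, 0, -45], 1],
    [[28, 20, -25], [0, 0, -52], 1],
    [[32, 22, -25], [0, 0, -58], 1],
  ],
)

```text
clock: 24.45
tool_pos: [0.4417, 0.0493, 0.2261]
eef_rot: [0.107, 0.994, -0.0, 0.0]
contact_force: [1.4, -1.3, 0.5]
opening: 0.403
finger_force: 20.0
```

```bash
python3 - <<'E'
from h import *
go(.50,.28,.23,182);print(r.get_state()["q"].round(2))
E
```

```text
pos [0.4417 0.0493 0.2261] phi 167.67 t 24.4 open 0.403 tilt 0.04
shift cm [-0.77 23.78 -0.4 ] turn z -14.33
[ 0.44  0.61 -1.04  2.04  0.69  0.89  0.37]
```

carry_out(
  rows=[
    [[0, 4, 0], [0, 0, -3], 1],
    [[0, 8, 0], [0, 0, -6], 1],
    [[0, 12, 0], [0, 0, -9], 1],
    [[0, 16, 0], [0, 0, -12], 1],
    [[-0.5, 20, 0], [0, 0, -14.3], 1],
    [[-0.8, 23.8, 0], [0, 0, -14.3], 1],
    [[-0.8, 23.8, 0], [0, 0, -14.3], 1],
    [[-0.8, 23.8, 0], [0, 0, -14.3], 1],
  ],
)

```text
clock: 25.25
tool_pos: [0.5003, 0.2786, 0.2255]
eef_rot: [-0.016, 1.0, -0.0, -0.0]
contact_force: [0.0, -0.6, -0.4]
opening: 0.405
finger_force: 20.0
```

```bash
python3 - <<'E'
from h import *
go(.50,.28,.23,182);print(r.get_state()["q"].round(2))
w=snap("wrist","w9.png")
E
```

```text
pos [0.5003 0.2786 0.2255] phi -178.16 t 25.2 open 0.405 tilt 0.07
shift cm [ 0.03  0.14 -0.45] turn z -0.16
[-0.04  0.77 -1.02  1.69  0.73  1.11  0.33]
```

View pics/w9.png

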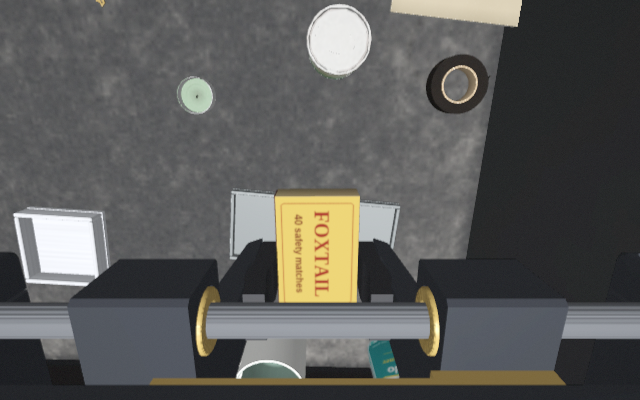

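```bash
python3 - <<'E'
from h import *
w=snap("wrist")
a,b=ray(w,231.5,190,.014),ray(w,399,206,.014);d=(b-a)/np.linalg.norm(b-a);n=np.array([d[1],-d[0],0])
c=(a+b)/2+n*.044
print(a,b,np.linalg.norm(b-a),"yaw",np.degrees(np.arctan2(d[1],d[0])),"centre",c,"bays",c+.049*d,c-.049*d)
cap(w,(30,20,70),(90,255,255),(170,70,222,122),.015)
cap(w,(0,0,120),(180,60,255),(298,0,380,80),.072)
E
```

```text
[0.53345931 0.17694019 0.014     ] [0.54666035 0.37416372 0.014     ] 0.19766483806461027 yaw 86.17065496721955 centre [0.5839616  0.27261342 0.014     ] bays [0.58723406 0.32150402 0.014     ] [0.58068913 0.22372281 0.014     ]
(194.99099731445312, 94.67085266113281) axes mm [37.7 41.4] [0.4281 0.1418 0.015 ]
(339.6935119628906, 39.38295364379883) axes mm [61.8 73.8] [0.3776 0.2922 0.072 ]
```

carry_out(
  rows=[
    [[-4, 2, 3], [0, 0, 3], 1],
    [[-8, 4, 6], [0, 0, 5.6], 1],
    [[-8.8, 4, 10], [0, 0, 5.6], 1],
    [[-8.8, 4, 14], [0, 0, 5.6], 1],
    [[-8.8, 4, 18], [0, 0, 5.6], 1],
    [[-8.8, 4, 21], [0, 0, 5.6], 1],
    [[-8.8, 4, 22.5], [0, 0, 5.6], 1],
    [[-8.8, 4, 22.5], [0, 0, 5.6], 1],
  ],
)

```text
clock: 26.15
tool_pos: [0.587, 0.3187, -0.001]
eef_rot: [0.034, 0.999, -0.002, -0.001]
contact_force: [-0.6, -0.6, -0.5]
opening: 0.404
finger_force: 20.0
```

```bash
python3 - <<'E'
from h import *
go(.587,.3215,-.0175,176.2);print(r.get_state()["contact_force"])
E
```

```text
pos [ 0.587   0.3187 -0.001 ] phi 176.1 t 26.1 open 0.404 tilt 0.24
shift cm [0.01 0.29 1.65] turn z -0.1
[-0.62377642 -0.62797297 -0.50401531]
```

carry_out(
  rows=[
    [[0, 0.3, 0.8], [0, 0, 0], 1],
    [[0, 0.3, 1.4], [0, 0, 0], 1],
    [[0, 0.3, 1.7], [0, 0, 0], 1],
    [[0, 0.3, 1.7], [0, 0, 0], 0.5],
    [[0, 0.3, 1.7], [0, 0, 0], 0.45],
    [[0, 0.3, 1.7], [0, 0, 0], 0.45],
    [[0, 0.3, 0], [0, 0, 0], 0.45],
    [[0, 0.3, -4], [0, 0, 0], 0.45],
    [[0, 0.3, -9], [0, 0, 0], 0.45],
    [[0, 0.3, -14], [0, 0, 0], 0.3],
    [[0, 0.3, -19], [0, 0, 0], 0.25],
    [[0, 0.3, -23], [0, 0, 0], 0.25],
  ],
)

```text
clock: 27.35
tool_pos: [0.5878, 0.3251, 0.2358]
eef_rot: [0.033, 0.999, 0.001, 0.001]
contact_force: [-0.2, 0.4, -0.2]
opening: 0.748
finger_force: 0.0
```

```bash
python3 - <<'E'
from h import *
s=snap("wrist","w10.png")
c=blobs(s,(12,110,100),(35,255,255),(230,60,400,300),3);print("match",rect(s,c,.017),cv2.boundingRect(c))
go(.4281,.1418,.20,176.2)
E
```

```text
match [582.3 323.4  51.3  34.2  -3.8] (301, 136, 30, 45)
pos [0.5897 0.3281 0.2426] phi 176.15 t 27.4 open 0.752 tilt 0.82
shift cm [ 14.92 -19.72   3.91] turn z -0.05
```

carry_out(
  rows=[
    [[3, -4, 0], [0, 0, 0], 0.25],
    [[6, -8, 0], [0, 0, 0], 0.25],
    [[9, -12, 0], [0, 0, 0], 0.25],
    [[12, -16, 0], [0, 0, 0], 0.25],
    [[14.9, -19.7, 2], [0, 0, 0], 0.25],
    [[14.9, -19.7, 4], [0, 0, 0], 0.25],
    [[14.9, -19.7, 4], [0, 0, 0], 0.25],
    [[14.9, -19.7, 4], [0, 0, 0], 0.25],
    [[14.9, -19.7, 4], [0, 0, 0], 0.25],
  ],
)

```text
clock: 28.3
tool_pos: [0.4274, 0.1394, 0.192]
eef_rot: [0.033, 0.999, 0.001, 0.001]
contact_force: [0.2, 0.0, -0.7]
opening: 0.753
finger_force: 0.0
```

```bash
python3 - <<'E'
from h import *
s=snap("wrist","w11.png")
p=cap(s,(30,20,70),(90,255,255),(250,100,390,260),.014)
go(p[0],p[1],-.0245,176.2)
E
```

```text
(320.07745361328125, 170.36476135253906) axes mm [34.1 36.3] [0.4279 0.1421 0.014 ]
pos [0.4272 0.1393 0.1919] phi 176.2 t 28.4 open 0.752 tilt 0.17
shift cm [-0.    0.24 21.64] turn z -0.0
```

carry_out(
  rows=[
    [[0, 0.2, 4], [0, 0, 0], 0.25],
    [[0, 0.2, 8], [0, 0, 0], 0.25],
    [[0, 0.2, 12], [0, 0, 0], 0.25],
    [[0, 0.2, 16], [0, 0, 0], 0.25],
    [[0, 0.2, 19.5], [0, 0, 0], 0.25],
    [[0, 0.2, 21.5], [0, 0, 0], 0.25],
    [[0, 0.2, 21.6], [0, 0, 0], 0.5],
    [[0, 0.2, 21.6], [0, 0, 0], 1],
    [[0, 0.2, 21.6], [0, 0, 0], 1],
    [[0, 0.2, 21.6], [0, 0, 0], 1],
    [[0, 0.2, 21.6], [0, 0, 0], 1],
    [[0, 0.2, 21.6], [0, 0, 0], 1],
  ],
  newtons=15,
)

```text
clock: 29.55
tool_pos: [0.4269, 0.1398, -0.0247]
eef_rot: [0.034, 0.999, 0.0, 0.001]
contact_force: [0.6, 0.6, 3.5]
opening: 0.412
finger_force: 15.0
```

```bash
python3 - <<'E'
from h import *
go(.5807,.2237,.08,176.2)
E
```

```text
pos [ 0.4269  0.1398 -0.0247] phi 176.15 t 29.6 open 0.412 tilt 0.09
shift cm [-14.8    9.41 -10.44] turn z -0.05
```

carry_out(
  rows=[
    [[0, 0, -2], [0, 0, 0], 1],
    [[0, 0, -6], [0, 0, 0], 1],
    [[-2, 1, -9], [0, 0, 0], 1],
    [[-5, 3, -9], [0, 0, 0], 1],
    [[-9, 6, -9], [0, 0, 0], 1],
    [[-13, 9, -9], [0, 0, 0], 1],
    [[-14.8, 9.4, -9], [0, 0, 0], 1],
    [[-14.8, 9.4, -9], [0, 0, 0], 1],
    [[-14.8, 9.4, -7], [0, 0, 0], 1],
    [[-14.8, 9.4, -4.5], [0, 0, 0], 1],
    [[-14.8, 9.4, -2.5], [0, 0, 0], 1],
    [[-14.8, 9.4, -2.5], [0, 0, 0], 1],
  ],
)

```text
clock: 30.75
tool_pos: [0.5768, 0.221, -0.004]
eef_rot: [0.033, 0.999, -0.002, -0.003]
contact_force: [-0.2, -0.6, 0.2]
opening: 0.414
finger_force: 14.9
```

```bash
python3 - <<'E'
from h import *
go(.5807,.2237,-.0192,176.2)
E
```

```text
pos [ 0.5768  0.221  -0.004 ] phi 176.23 t 30.8 open 0.414 tilt 0.45
shift cm [-0.38  0.3   1.52] turn z 0.03
```

carry_out(
  rows=[
    [[-0.3, 0.3, 0.5], [0, 0, 0], 1],
    [[-0.3, 0.3, 1.2], [0, 0, 0], 1],
    [[-0.3, 0.3, 1.5], [0, 0, 0], 1],
    [[-0.3, 0.3, 1.5], [0, 0, 0], 0.5],
    [[-0.3, 0.3, 1.5], [0, 0, 0], 0.45],
    [[-0.3, 0.3, 1.5], [0, 0, 0], 0.45],
    [[-0.3, 0.3, 0], [0, 0, 0], 0.45],
    [[-0.3, 0.3, -4], [0, 0, 0], 0.45],
    [[-0.3, 0.3, -9], [0, 0, 0], 0.45],
    [[-0.3, 0.3, -14], [0, 0, 0], 0.3],
    [[-0.3, 0.3, -19], [0, 0, 0], 0.1],
    [[-0.3, 0.3, -24], [0, 0, 0], 0.1],
  ],
)

```text
clock: 31.95
tool_pos: [0.5828, 0.2263, 0.2433]
eef_rot: [0.033, 0.999, 0.0, 0.0]
contact_force: [1.2, 0.3, 0.3]
opening: 0.798
finger_force: 0.0
```

```bash
python3 - <<'E'
from h import *
s=snap("wrist","w12.png")
p=cap(s,(30,35,70),(90,255,255),(250,80,390,260),.018)
go(.3776,.2922,.20,116)
E
```

```text
Traceback (most recent call last):
  File "h.py", line 29, in cap
    c=blobs(s,lo,hi,box,7);e=cv2.fitEllipse(cv2.convexHull(c));p=ray(s,*e[0],z)
  File "h.py", line 16, in blobs
    c=max(cv2.findContours(q,cv2.RETR_EXTERNAL,cv2.CHAIN_APPROX_NONE)[0],key=cv2.contourArea)
ValueError: max() iterable argument is empty
```

```bash
python3 - <<'E'
from h import *
s=snap("wrist")
p=cap(s,(35,22,60),(95,255,255),(250,80,390,230),.018)
go(.3776,.2922,.20,116)
print(r.get_state()["q"].round(2))
E
```

```text
(312.3526306152344, 156.85963439941406) axes mm [33.5 34.4] [0.5832 0.226  0.018 ]
pos [0.5858 0.2301 0.2488] phi 176.17 t 32.0 open 0.883 tilt 0.83
shift cm [21.25  4.77  4.68] turn z 60.17
[ 0.02  0.78 -0.92  1.5   0.66  1.17  0.49]
```

carry_out(
  rows=[
    [[4, 1, 0], [0, 0, 0], 0.0],
    [[8, 2, 0], [0, 0, 0], 0.0],
    [[12, 3, 0], [0, 0, 0], 0.0],
    [[16, 4, 0], [0, 0, 0], 0.0],
    [[20, 4.8, 0], [0, 0, 0], 0.0],
    [[21.2, 4.8, 2], [0, 0, 0], 0.0],
    [[21.2, 4.8, 2], [0, 0, 0], 0.0],
    [[21.2, 4.8, 2], [0, 0, 0], 0.0],
  ],
  newtons=30,
)

```text
clock: 32.85
tool_pos: [0.3756, 0.288, 0.2201]
eef_rot: [0.034, 0.999, -0.0, 0.0]
contact_force: [-0.1, 0.2, -0.3]
opening: 1.003
finger_force: 0.0
```

```bash
python3 - <<'E'
from h import *
s=snap("wrist","w13.png")
p=cap(s,(0,0,120),(180,60,255),(240,80,400,240),.072)
p=cap(s,(0,0,150),(180,40,255),(240,80,400,240),.072)
go(p[0],p[1],.0075,176.2)
E
```

```text
(322.55694580078125, 174.50267028808594) axes mm [55.9 63.3] [0.374  0.2924 0.072 ]
(322.4567565917969, 174.78179931640625) axes mm [55.1 62.2] [0.3743 0.2923 0.072 ]
pos [0.3762 0.2882 0.2202] phi 176.07 t 32.9 open 1.002 tilt 0.05
shift cm [ 0.24  0.39 21.27] turn z -0.13
```

carry_out(
  rows=[
    [[0.1, 0.4, 3], [0, 0, 0], 0],
    [[0.1, 0.4, 6], [0, 0, 0], 0],
    [[0.1, 0.4, 10], [0, 0, 0], 0],
    [[0.1, 0.4, 14], [0, 0, 0], 0],
    [[0.1, 0.4, 18], [0, 0, 0], 0],
    [[0.1, 0.4, 20.5], [0, 0, 0], 0],
    [[0.1, 0.4, 21.3], [0, 0, 0], 0.2],
    [[0.1, 0.4, 21.3], [0, 0, 0], 1],
    [[0.1, 0.4, 21.3], [0, 0, 0], 1],
    [[0.1, 0.4, 21.3], [0, 0, 0], 1],
    [[0.1, 0.4, 21.3], [0, 0, 0], 1],
    [[0.1, 0.4, 21.3], [0, 0, 0], 1],
  ],
)

```text
clock: 34.1
tool_pos: [0.3753, 0.2929, 0.0075]
eef_rot: [0.034, 0.999, 0.001, 0.001]
contact_force: [1.1, 1.4, 3.4]
opening: 0.64
finger_force: 30.0
```

```bash
python3 - <<'E'
from h import *
go(.53,-.028,.16,176.2)
E
```

```text
pos [0.3753 0.2929 0.0075] phi 176.12 t 34.1 open 0.64 tilt 0.13
shift cm [-17.63 -30.95 -15.26] turn z -0.08
```

carry_out(
  rows=[
    [[0, 0, -2], [0, 0, 0], 1],
    [[0, 0, -6], [0, 0, 0], 1],
    [[0, 0, -10], [0, 0, 0], 1],
    [[-2, -3, -13], [0, 0, 3], 1],
    [[-4, -7, -15], [0, 0, 9], 1],
    [[-6, -11, -15], [0, 0, 16], 1],
    [[-8, -15, -15], [0, 0, 23], 1],
    [[-10, -19, -15], [0, 0, 30], 1],
    [[-12, -23, -15], [0, 0, 37], 1],
    [[-15, -27, -15], [0, 0, 44], 1],
    [[-17.6, -31, -15], [0, 0, 46], 1],
    [[-17.6, -31, -15], [0, 0, 46], 1],
  ],
)

```text
clock: 35.3
tool_pos: [0.5311, -0.0377, 0.1559]
eef_rot: [0.427, 0.904, -0.002, 0.001]
contact_force: [-0.6, 0.2, -3.3]
opening: 0.639
finger_force: 30.0
```

```bash
python3 - <<'E'
from h import *
go(.611,-.028,.14,130)
w=snap("wrist","w14.png")
c=blobs(w,(0,0,120),(180,60,255),(280,60,520,300),3);print(cv2.boundingRect(c),rect(w,c,.026))
E
```

```text
pos [ 0.5311 -0.0377  0.1559] phi 129.39 t 35.3 open 0.639 tilt 0.32
shift cm [-4.32  6.8   1.58] turn z -0.61
(280, 155, 176, 145) [598.5 -47.7 168.3 146.8  39.5]
```

View pics/w14.png

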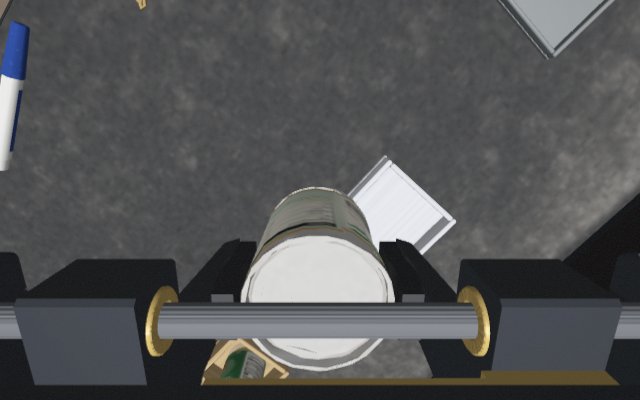

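```bash
python3 - <<'E'
from h import *
w=snap("wrist")
a,b=ray(w,390,159,.026),ray(w,455,220,.026);d=(b-a)/np.linalg.norm(b-a)
c=(a+b)/2+.045*np.array([d[1],-d[0],0]);print(a,b,np.linalg.norm(a-b),c)
go(c[0],c[1],.14,130)
E
```

```text
[0.56690816 0.0234462  0.026     ] [0.65383458 0.02025885 0.026     ] 0.08698483738182596 [ 0.60872245 -0.02311726  0.026     ]
pos [ 0.5286 -0.0302  0.1563] phi 129.98 t 35.4 open 0.646 tilt 0.07
shift cm [-4.61  6.59  1.62] turn z -0.02
```

carry_out(
  rows=[
    [[-2.5, 3.3, 0], [0, 0, 0], 1],
    [[-4.9, 6.5, 0], [0, 0, 0], 1],
    [[-4.9, 6.5, 1], [0, 0, 0], 1],
    [[-4.9, 6.5, 4], [0, 0, 0], 1],
    [[-4.9, 6.5, 8], [0, 0, 0], 1],
    [[-4.9, 6.5, 11], [0, 0, 0], 1],
    [[-4.9, 6.5, 13], [0, 0, 0], 1],
    [[-4.9, 6.5, 13.6], [0, 0, 0], 1],
    [[-4.9, 6.5, 14], [0, 0, 0], 1],
    [[-4.9, 6.5, 14.2], [0, 0, 0], 1],
    [[-4.9, 6.5, 14.2], [0, 0, 0], 1],
  ],
)

```text
clock: 36.5
tool_pos: [0.611, -0.0238, 0.0157]
eef_rot: [0.421, 0.907, 0.0, 0.001]
contact_force: [-0.3, 0.3, -2.5]
opening: 0.643
finger_force: 30.0
```

carry_out(
  rows=[
    [[0, 0, 0.1], [0, 0, 0], 1],
    [[0, 0, 0.2], [0, 0, 0], 1],
    [[0, 0, 0.2], [0, 0, 0], 1],
    [[0, 0, 0.2], [0, 0, 0], 0.3],
    [[0, 0, 0.2], [0, 0, 0], 0.2],
    [[0, 0, 0.2], [0, 0, 0], 0.05],
    [[0, 0, 0.2], [0, 0, 0], 0.05],
    [[0, 0, -3], [0, 0, 0], 0.05],
    [[0, 0, -8], [0, 0, 0], 0.05],
    [[0, 0, -13], [0, 0, 0], 0.05],
    [[0, 0, -18], [0, 0, 0], 0.05],
    [[0, 0, -23], [0, 0, 0], 0.05],
  ],
)

```text
clock: 37.7
tool_pos: [0.61, -0.0242, 0.2469]
eef_rot: [0.421, 0.907, 0.0, -0.0]
contact_force: [0.9, 0.3, -0.4]
opening: 0.948
finger_force: 0.0
```

```bash
python3 - <<'E'
from h import *
s=snap("wrist","w15.png")
m=cv2.inRange(s["image"],(130,130,130),(255,255,255));m=cv2.medianBlur(m,5)
for c in cv2.findContours(m,cv2.RETR_LIST,cv2.CHAIN_APPROX_NONE)[0]:
    if cv2.contourArea(c)>300 and cv2.boundingRect(c)[1]<230:
        print(cv2.boundingRect(c),cv2.contourArea(c),rect(s,c,.026),rect(s,c,.077))
t=snap("top","t2.png")
for n,u,v in [("tape",205,237),("mug",267,131)]: print(n,t["image"][v-3:v+4,u-3:u+4].mean((0,1)))
st=r.get_state();print(st["tool_pos"],st["clock"])
o=cv2.imread("pics/top0.png")[:,:,::-1].astype(int);d=np.abs(t["image"].astype(int)-o).max(2)
print("diff tape",(d[225:250,192:218]>40).sum(),"mug",(d[117:146,252:292]>40).sum())
E
```

```text
(22, 162, 37, 27) 418.5 [ 375.  -249.7   50.8   25.7   79.7] [ 399.4 -213.7   44.3   22.4   79.7]
(586, 85, 46, 14) 321.5 [805.2 243.2  48.7  11.8  47.4] [774.1 215.7  42.4  10.3  47.4]
(184, 7, 37, 33) 536.0 [419.8  13.9  31.5  30.6  72.4] [438.4  15.9  27.4  26.6  72.4]
(114, 7, 22, 33) 311.0 [358.6 -42.2  27.9  24.3 -38.6] [385.1 -32.9  24.3  21.2 -38.6]
(0, 0, 640, 303) 139936.0 [597.8 -44.8 753.2 355.1  40.2] [593.5 -35.2 656.2 309.4  40.2]
(60, 0, 39, 28) 393.0 [320.  -63.7  37.4  25.3  40.2] [351.5 -51.7  32.6  22.   40.2]
tape [101.16326531  98.67346939  96.73469388]
mug [155.83673469 180.79591837 169.81632653]
[ 0.61468865 -0.02247236  0.25227778] 37.8
diff tape 0 mug 0
```

carry_out(
  rows=[
    [[3, -4, -2], [0, 0, 0], 0.1],
    [[6, -8, -2], [0, 0, 0], 0.1],
    [[9, -12, -2], [0, 0, 0], 0.1],
    [[12, -16, -2], [0, 0, 0], 0.1],
    [[14, -18, -2], [0, 0, 0], 0.1],
    [[14, -18, -2], [0, 0, 0], 0.1],
    [[14, -18, -2], [0, 0, 0], 0.1],
  ],
)

```text
clock: 38.5
tool_pos: [0.3827, -0.0336, 0.2648]
eef_rot: [0.421, 0.907, -0.0, 0.0]
contact_force: [0.1, -0.8, 0.3]
opening: 0.9
finger_force: 0.0
```

```bash
python3 - <<'E'
from h import *
t=snap("top","t3.png");o=cv2.imread("pics/top0.png")[:,:,::-1].astype(int);d=np.abs(t["image"].astype(int)-o).max(2)
print("tape/mug diff",(d[225:250,192:218]>40).sum(),(d[117:146,252:292]>40).sum())
g=cv2.cvtColor(t["image"],cv2.COLOR_RGB2GRAY)
def proj(s,p):
    q=s["pose"][:3,:3].T@(np.array(p)-s["pose"][:3,3]);return np.round((s["cx"]+s["fx"]*q[0]/-q[2],s["cy"]-s["fy"]*q[1]/-q[2]),1)
for n,p in dict(tin=(.61,-.025,.077),dark=(.603,-.25,.11),white=(.602,-.318,.103),tea=(.583,.226,.019),match=(.586,.323,.017)).items(): print(n,proj(t,p))
# new things inside the holders, against the first picture
def chg(box,z,th=25):
    u0,v0,u1,v1=box;m=np.zeros(d.shape,np.uint8);m[v0:v1,u0:u1]=(d[v0:v1,u0:u1]>th)*255
    m=cv2.morphologyEx(m,cv2.MORPH_OPEN,np.ones((2,2)))
    for c in cv2.findContours(m,cv2.RETR_EXTERNAL,cv2.CHAIN_APPROX_NONE)[0]:
        if cv2.contourArea(c)>40: print(box,cv2.boundingRect(c),rect(t,c,z))
chg((326,155,372,200),.077);chg((400,162,456,204),.1);chg((220,165,292,205),.018)
print(g[162:198:2,330:366:2])
E
```

```text
tape/mug diff 0 0
tin [348.1 175.5]
dark [422.5 178.5]
white [443.7 180. ]
tea [269.1 184.1]
match [239.3 182.2]
(326, 155, 372, 200) (339, 169, 19, 20) [595.9 -20.3  55.5  51.5  46.3]
(400, 162, 456, 204) (409, 173, 45, 21) [ 591.5 -279.5  136.9   60.7   89.7]
(220, 165, 292, 205) (234, 175, 13, 20) [578.6 320.2  62.3  38.8   2. ]
[[ 85  82  83  78  80  77  81  83  86  83  83  80  85  92  85  82  82  84]
 [ 82  84 118 168 158 136 137 131 130 122 111 107  88  86  76  73  80  83]
 [ 80  76 182 196 187 192 187 187 194 190 194 207 200 195 189 193 117  78]
 [ 76  72 190 223 223 222 211 193 186 198 186 173 193 187 181 193 126  77]
 [ 77  70 204 224 226 223 203 203 208 210 211 206 193 221 220 206 130  73]
 [ 79  80 207 221 225 200 205 210 210 209 212 212 205 200 219 202 116  72]
 [ 73  70 205 225 214 189 210 210 212 209 211 210 211 187 216 199 115  73]
 [ 75  70 199 219 183 187 209 211 210 210 211 210 212 189 215 197 103  76]
 [ 76  76 208 223 163 181 210 210 210 210 211 212 211 200 217 200 103  80]
 [ 72  90 216 226 155 129 209 211 211 210 210 210 205 198 208 203 109  74]
 [ 73 102 216 229 193  98 174 207 211 211 210 205 199 223 210 197  99  75]
 [ 75 121 218 225 217 139  93 141 162 183 175 164 217 226 205 190  91  73]
 [ 73 126 218 224 223 213 155 121 113 120 163 213 224 225 200 197  90  71]
 [ 71 133 217 222 223 226 224 216 211 213 225 226 226 226 200 194  84  71]
 [ 78 140 222 226 222 221 219 211 219 213 223 225 224 225 197 180  76  72]
 [ 72  97 148 145 168 177 194 192 189 192 201 206 212 222 215 174  74  71]
 [ 77  79  85  74  78  72  74  74  74  90  97  98 111 124 124 101  75  75]
 [ 81  83  80  79  77  76  76  79  76  75  79  79  73  74  74  75  80  79]]
```

```bash
python3 -c "
from plant import r
print(r.finish_job())"
```

```text
the job is handed in; nothing more can be done
None
```

I handed the job in at about 39 s. By my camera measurements both jars, the tin, the tea light and the matchbox are in their holders, and the mug and tape have not moved; `finish_job` returned no verdict, so I can't confirm a pass. My first try at the dark jar pushed it a little before I found the fingertips sit about 27 mm higher than the reported TCP.

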